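# Shut the hamper case and build the cake-carton tower on it

### The arm

A 7-joint arm with a two-finger parallel gripper is mounted at the origin on the work surface. World frame = base frame: x ahead of the robot, y to its left, z up, the work surface at z = 0. Lengths are in m, angles in rad, forces in N, time in s.
With the tool pointing down it reaches from about 0.35 to 0.9 m from the base axis. Payload 8.1 kg.
Tool frame: the origin (TCP) lies midway between the tips of the shut fingers; the grasp point (between the pads) lies 19 mm behind it; z points along the fingers, y is the line along which they close (so a half turn about z gives the same grasp; the last joint's range is limited). The gripper opens to 92 mm and grips with 3 to 60 N. Pads are 19 mm wide; open, the fingers measure 130 mm over their backs; the gripper's body (75 mm by 190 mm) begins 47 mm behind the grasp point.
Start: joints at [-0.103, 0.434, 0.025, 1.573, -0.012, 1.134, -0.075], TCP at [0.625, -0, 0.227] pointing down, gripper open.
Joint ranges: [-2.62, 2.62], [-0.44, 2.09], [-1.27, 1.32], [0.08, 2.57], [-1.32, 4.46], [0.12, 2], [-2.74, 2.74]. Speed limits (rad/s): [2.22, 2.22, 3.01, 3.01, 3.14, 3.14, 3.14].

### API

Orientations are given as a unit quaternion [w, x, y, z].
In Python, from workcell import ctrl, optics, job gives the robot as it stands. The module is installed in compiled form; this text tells all that it offers.
- The arm moves only by the tool carry_out, never from a script. Its argument "rows" is a list of rows, each an object with "translation": the shift along the tool's x, y, z normalised to -1 to 1, where 1 is 1 m, a list of three; "rotation": the turn, a rotation vector about the tool's x, y, z normalised to -1 to 1, where 1 is 360 degrees, a list of three; "fingers": the gripper's target within -1 to 1 (shut at 1, half-way at 0, fully open at -1). In form: [{"translation": [dx, dy, dz], "rotation": [wx, wy, wz], "fingers": fingers}, ...]. A call has exactly 5 rows; each row is the pose to reach, as a shift and turn from the pose commanded when the call began, along the tool's axes at that moment, turning the shorter way round; what a row does not reach only later rows make up. A row lasts 1/10 s, in which the tool goes at most 50 mm and 8.59 degrees, less where a joint would pass 70% of its speed; a pose out of reach is approached as far as the arm can. A call with a number of a shift or a turn outside -1 to 1 is refused whole. A call with a gripper value outside its range is refused whole. The fingers move at their own pace and stop on an object; "squeeze" is the grip in N (left out, the last holds). Time passes only in rows, so rows that repeat a pose let the fingers close, or fill a call up. It gives the time, the measured TCP pose, the force, the opening and the grip force at its end, in the units of the state.
- ctrl.sense(): the state, without advancing time (a new reading comes with each control period).
- optics.camera(name): name is "scene" or "side" or "wrist"; returns a dict with "pixels" (400x640x3 uint8, red, green, blue), "depth" (400x640 float32, m along the optical axis (not along the pixel's ray), 0 where there is no reading), "fx", "fy", "cx", "cy" (pixels), "R" (3x3) and "t" (3): a world point X has camera coordinates R X + t; the wrist camera has in their place "T_tool_cam" (4x4, takes a point from camera to tool coordinates, whose origin is the TCP and whose axes are the flange's). Camera axes: x right, y down, z forward; pixel columns grow to the right and rows downward; lengths in m; the calibration is good to about 2 mm. A picture is of the moment at which its call begins: read the wrist's pose just before it.
- job.finish_job(): hands the job in; it is judged then, once.
Trained networks look in a picture, given as the dict that the camera call returned (one of the last four; its "shot" number tells which), for a name from the list of things; names that differ only in an ending like _2 or _b are one class to them, and where a whole thing is asked for, a point or a joint stands for the part that bears it (a point fixed in the world has none). Each returns a list of dicts, best first, with "conf" (0 to 1); they miss things now and then, are a little off and sometimes report something else, mostly with a low value. They report only what shows in the picture. A call takes as long as a camera call. They do not tell look-alikes from the thing itself.
- optics.outline_of(picture, target): "region" (400x640 bool, what is visible of it).
- optics.mark_of(picture, target): "position" ([x, y, z] in m, in the coordinates of the camera as it stood for that picture, good to about 4 mm: a listed point, or the origin of a listed thing).
The state is a dict: "clock": time; "q": joint angles; "qd": joint speeds; "joint_efforts": joint torques, N m; "tool_pos": TCP position; "orientation": TCP orientation; "ft_force": force on the tool from outside, world axes, zero at the start; "wrist_torque": the same for the moment, N m; "width": finger opening in m; "gripper_force": force on a finger pad.
Only numpy, scipy, OpenCV 4.12 (cv2) and the standard library are available. Lean on these libraries where they do the work, as an engineer would, in place of code of your own. Each camera call takes 0.05 s, during which the arm holds its last target. There are 200 camera calls.

### The job

Build the gift display on the bakery counter: shut the lid of the wooden hamper case, then stack the three closed cake cartons on the lid in one column, the largest first and the smallest on top, each centred on what is beneath it and with its long sides squarely along the case's long sides. Set each carton down rather than letting it drop, and leave everything else on the counter where it stands.

Things in the scene. Friction and masses are not known exactly. Their poses are not given: they have to be found in the camera images.
- large_mid (a point): centre (half-way up) of the large closed kraft-cardboard cake carton, a plain box with a paper band round its middle: 68 wide along its x, 180 long along its y, 60 high, about 0.5 kg. Rigid, flat top and bottom.
- medium_mid (a point): centre (half-way up) of the medium closed kraft-cardboard cake carton, a plain box with a paper band round its middle: 60 wide along its x, 145 long along its y, 54 high, about 0.36 kg. Rigid, flat top and bottom.
- small_mid (a point): centre (half-way up) of the small closed kraft-cardboard cake carton, a plain box with a paper band round its middle: 50 wide along its x, 110 long along its y, 48 high, about 0.22 kg. Rigid, flat top and bottom.
- case_lid (a joint): opening angle of the hamper case's lid in rad: 0 = shut and flat, 1.57 = standing upright, 1.85 = stop, leaning back. The friction hinge is stiff: the lid stays where it is left and must be pushed all the way shut (2 to 3 N at its free edge).
- case_hinge (a point): mid hinge line of the pine hamper case (fixed; open box 150 along x, 210 along y, 80 high, jars inside), at the top of its far long side, 80 above the counter. x points squarely out over that side, y along the hinge, z up; the box's middle is at x -75. Lid 150 x 210 x 12 thick, underside in the hinge plane; opening swings its near edge (x -150) up and over towards +x.
- lid_top (a point): centre of the lid's flat outer face; moves with the lid. With the lid shut it lies at x = -75, y = 0, z = +12 from case_hinge (92 above the counter), z up, x and y parallel to the case's; the hinge straps on it are flat.
- jam: jam jar, 66 across, 85 high, origin under its centre; not part of the job
- bowl: white sugar bowl, 84 across, 45 high, origin under its centre; not part of the job
- mug: terracotta mug, 82 across plus handle, 92 high, origin under its centre; not part of the job
- canister: oats canister with a white lid, 87 across, 144 high, origin under its centre; not part of the job
- tongs: steel bread tongs lying flat along their x, 220 long, 90 wide, 10 high, origin under about the middle; not part of the job
- sugarpot: round sugar pot with knob, 88 across, 95 high, origin under its centre; not part of the job
Things that resemble listed ones, but are neither listed nor needed, are in the scene too. Leave any orange or red look-alike of the part that bears small_mid alone.

How it is judged:
By the outcome, as a careful person would: the job done as asked, in the order asked, and still so for the second after the job is handed in, with the robot touching nothing.
It also fails if it takes over 72 s, if anything falls off the work surface, if the arm or the gripper's body presses on something with over 40 N, if the wrist force passes 120 N, or if a joint passes its speed limit or range.

## Working session

There is one attempt and no reset: what is moved stays moved. The work goes in short steps, Python scripts to look and compute and a tool call to move; the robot and the scene stay as the last step left them, time stands still between calls to the robot, and variables do not carry over. Pictures are saved under pics/ and viewed, at most 10 in all, crops included, and the job is handed in when it is done.

Besides the shell and the picture viewer there is one more tool, called as a command line: name --argument value ..., lists and objects as JSON in quotes. carry_out: Moves the arm, as the interface text tells. Its arguments: {"type":"object","properties":{"rows":{"type":"array"},"squeeze":{"type":"number"}},"required":["rows"]}

```bash
mkdir -p pics; cat > h.py <<'E'
import numpy as np, cv2
from workcell import ctrl, optics, job
from scipy.spatial.transform import Rotation as Ro
def Tw(s):
    T=np.eye(4); q=s["orientation"]; T[:3,:3]=Ro.from_quat([q[1],q[2],q[3],q[0]]).as_matrix(); T[:3,3]=s["tool_pos"]; return T
def cam(name):
    s=ctrl.sense(); p=optics.camera(name)
    if name=="wrist": C=Tw(s)@p["T_tool_cam"]
    else:
        C=np.eye(4); C[:3,:3]=p["R"].T; C[:3,3]=-p["R"].T@p["t"]
    p["C"]=C; return p
def save(p,f): cv2.imwrite("pics/"+f,p["pixels"][:,:,::-1])
def cloud(p):
    v,u=np.mgrid[0:400,0:640]; d=p["depth"]
    X=np.stack([(u-p["cx"])/p["fx"]*d,(v-p["cy"])/p["fy"]*d,d],-1)
    return X@p["C"][:3,:3].T+p["C"][:3,3]
def w(p,x): return p["C"][:3,:3]@np.array(x)+p["C"][:3,3]
def top(P,m,z0=None,tol=.006):
    """min-area rectangle of topmost flat face of masked points"""
    Q=P[m&(P[...,2]>0.01)]; z=np.percentile(Q[:,2],90) if z0 is None else z0
    Q=Q[abs(Q[:,2]-z)<tol]; (c,sz,a)=cv2.minAreaRect((Q[:,:2]*1000).astype(np.float32))
    if sz[0]>sz[1]: sz=sz[::-1]; a+=90
    # a: direction of short side, deg
    return np.round(c,1),np.round(sz,1),round((a+90)%180-90,1),round(z*1000,1),len(Q)
E
cat > a.py <<'E'
from h import *
for n in ["scene","side"]:
    p=cam(n); save(p,n+"0.png"); P=cloud(p); print(n,p["C"][:3,3].round(2))
    for t in ["large_mid","medium_mid","small_mid","case_hinge","lid_top","jam","bowl","mug","canister","tongs","sugarpot"]:
        for r in optics.mark_of(p,t)[:4]:
            x=r["position"]; print(t,round(r["conf"],2),w(p,x).round(3),"px",round(p["cx"]+p["fx"]*x[0]/x[2]),round(p["cy"]+p["fy"]*x[1]/x[2]))
        if t.endswith("_mid"):
            for r in optics.outline_of(p,t)[:3]:
                try: print("   top",round(r["conf"],2),top(P,r["region"]))
                except Exception as e: print(e)
print(ctrl.sense())
E
python3 a.py
```

```text
scene [ 1.15 -0.67  1.34]
large_mid 0.68 [0.395 0.348 0.029] px 385 113
   top 0.63 (array([411.3, 393.7]), array([71.5, 81.2]), -12.6, np.float64(63.5), 164)
medium_mid 0.58 [0.618 0.3   0.024] px 423 158
   top 0.57 (array([622. , 295.8]), array([ 61.9, 153.5]), 11.7, np.float64(58.1), 517)
small_mid 0.96 [ 0.495 -0.592  0.027] px 176 295
small_mid 0.69 [ 0.468 -0.37   0.024] px 235 244
small_mid 0.66 [ 0.327 -0.345  0.021] px 214 209
   top 0.87 (array([ 490.4, -588.4]), array([ 53.5, 110.2]), 30.6, np.float64(50.9), 617)
   top 0.86 (array([ 328.9, -347.9]), array([ 55.8, 109.1]), 6.9, np.float64(51.5), 418)
   top 0.68 (array([ 466.8, -373.1]), array([ 54.1, 109.7]), -10.9, np.float64(51.4), 499)
case_hinge 0.82 [ 0.586 -0.062  0.081] px 338 201
lid_top 0.93 [ 0.585 -0.066  0.156] px 338 188
jam 0.8 [ 0.374 -0.151 -0.001] px 273 189
bowl 0.62 [ 0.355  0.097 -0.002] px 325 147
mug 0.76 [ 0.667 -0.272 -0.004] px 303 274
canister 0.83 [ 0.629 -0.465 -0.003] px 243 305
canister 0.49 [ 0.746 -0.099  0.002] px 364 256
tongs 0.55 [0.786 0.149 0.001] px 429 219
sugarpot 0.74 [ 0.748 -0.
[... 1260 characters left out ...]
,  0.43450346,  0.02500145,  1.57319537, -0.01159873,
        1.13398748, -0.07508812]), 'qd': array([-0.00026927, -0.00205475, -0.002377  , -0.00148428, -0.00013404,
       -0.00010832,  0.00166805]), 'joint_efforts': array([-3.62264947e-02, -6.66977692e+01,  9.45616476e-01, -3.13805902e+01,
       -8.33270838e-02,  6.92343595e-02, -2.02029645e-03]), 'tool_pos': array([ 6.25020309e-01, -2.89478209e-05,  2.26741502e-01]), 'orientation': array([2.20426128e-05, 7.07133680e-01, 7.07079881e-01, 1.50313379e-05]), 'ft_force': array([-0.42757444, -0.15479783, -0.86714006]), 'wrist_torque': array([0.00033367, 0.00469471, 0.02608421]), 'gripper_force': 0.08277450963078081, 'width': 0.091715385696056}
```

View scene.

View pics/scene0.png

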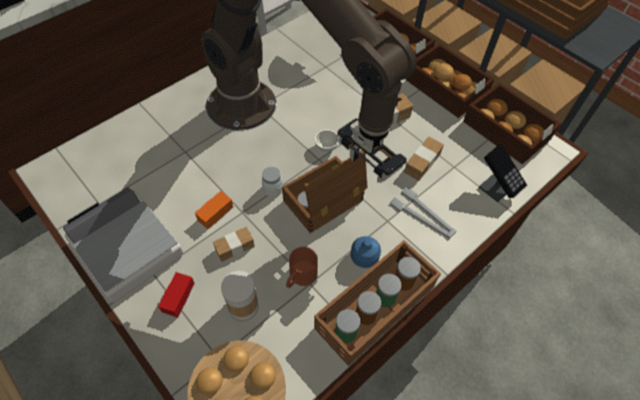

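View pics/side0.png

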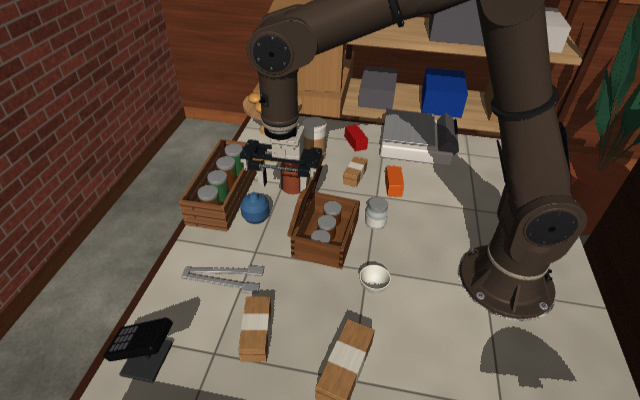

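Scene picture: the kraft banded small carton is at (235,244). Its look-alikes are orange at (214,209) and red at (176,295). The large one is at (400,107), the medium at (423,158), and the case at (325,190) with its lid up. I'll take the kraft one. Next I measure the case.

```bash
cat > b.py <<'E'
from h import *
A=[]
for n in ["scene","side"]:
    p=cam(n); P=cloud(p)
    if n=="scene": cv2.imwrite("pics/crop.png",cv2.resize(p["pixels"][150:350,130:400,::-1],None,fx=2.9,fy=2.9))
    for t in ["lid_top","case_hinge"]:
        for r in optics.outline_of(p,t)[:1]:
            m=r["region"]; Q=P[m&(P[...,2]>.1)&(p["depth"]>0)]; print(n,t,r["conf"],m.sum(),len(Q))
            if len(Q)>50:
                for k in range(6):
                    c=Q.mean(0); nn=np.linalg.svd(Q-c)[2][2]; e=(Q-c)@nn; Q=Q[abs(e)<max(.003,2*e.std())] if k<5 else Q
                print("c",c.round(4),"n",nn.round(3),"rms",e.std(),"yaw",np.degrees(np.arctan2(nn[1],nn[0])),"ext",Q.min(0).round(3),Q.max(0).round(3))
    A.append(P.reshape(-1,3))
A=np.vstack(A); near=(abs(A[:,0]-.53)<.2)&(abs(A[:,1]+.06)<.2)
R=A[near&(abs(A[:,2]-.08)<.004)]
np.save("rim.npy",R)
for k in ([.3,.45],[.45,.55],[.55,.7]): print(k,len(R[(R[:,0]>k[0])&(R[:,0]<k[1])]))
R2=R[(np.hypot(R[:,0]-.374,R[:,1]+.151)>.045)&(np.hypot(R[:,0]-.748,R[:,1]+.099)>.06)&(np.hypot(R[:,0]-.668,R[:,1]+.272)>.08)]
img=np.zeros((400,400,3),np.uint8)
for x,y,z in R2: img[int((.73-x)*1000),int((.14-y)*1000)]=255
cv2.imwrite("pics/rim.png",cv2.resize(img,(600,600),interpolation=0))
E
python3 b.py
```

```text
scene lid_top 0.58 2441 2184
c [ 0.5787 -0.0695  0.1674] n [ 0.969 -0.093  0.228] rms 0.0014859792965182985 yaw -5.4717066867772655 ext [ 0.554 -0.17   0.1  ] [0.606 0.043 0.233]
scene case_hinge 0.83 4215 2200
c [ 0.5787 -0.0693  0.1675] n [ 0.969 -0.093  0.228] rms 0.0015183456322909212 yaw -5.460514489487648 ext [ 0.554 -0.17   0.1  ] [0.606 0.043 0.233]
side lid_top 0.75 619 585
c [ 0.5691 -0.0249  0.18  ] n [ 0.974 -0.128  0.187] rms 0.0031422611369188525 yaw -7.5051513366065254 ext [ 0.545 -0.157  0.1  ] [0.598 0.045 0.232]
side case_hinge 0.63 4561 634
c [ 0.5686 -0.0269  0.1817] n [ 0.975 -0.128  0.179] rms 0.003342177396743094 yaw -7.496635523497043 ext [ 0.545 -0.163  0.1  ] [0.598 0.045 0.242]
[0.3, 0.45] 470
[0.45, 0.55] 422
[0.55, 0.7] 300
```

View pics/crop.png

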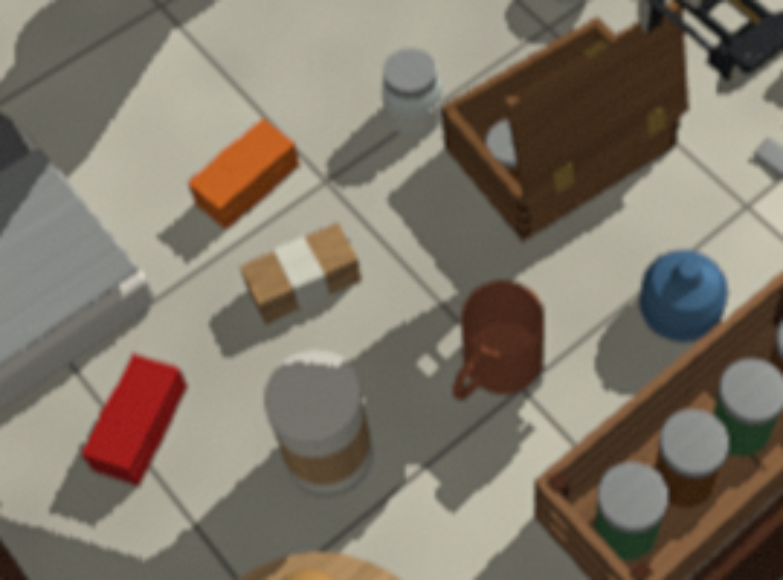

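View pics/rim.png

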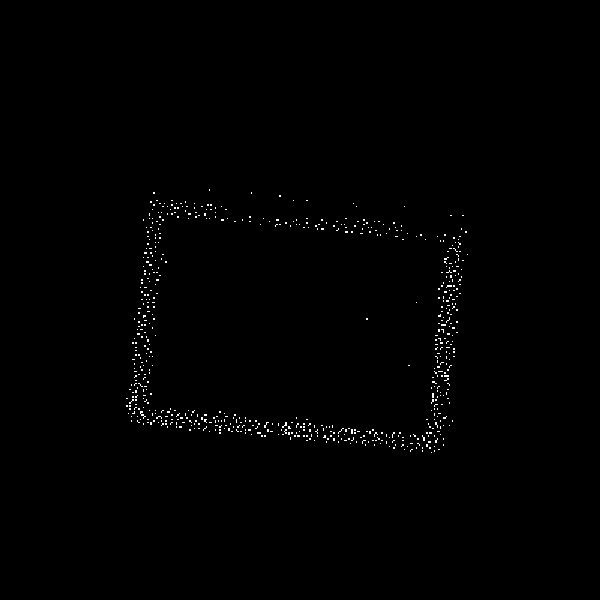

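The crop shows the kraft carton with the white band at (300,265), between orange at (243,172) and red at (135,418), so the choice is confirmed. The rim plot shows the case as a clean rectangle with yaw about -5.7°, centred near (0.513,-0.057). Lid is at about 1.34 rad. I close the fingers and go behind the lid.

carry_out --rows '[{"translation": [-0.03,0,-0.02],"rotation": [0,0,0.0158],"fingers": 1},{"translation": [-0.066,0,-0.02],"rotation": [0,0,0.0158],"fingers": 1},{"translation": [-0.066,0,-0.02],"rotation": [0,0,0.0158],"fingers": 1},{"translation": [-0.066,0,-0.02],"rotation": [0,0,0.0158],"fingers": 1},{"translation": [-0.066,0,-0.02],"rotation": [0,0,0.0158],"fingers": 1}]' --squeeze 20

```text
clock: 2.3
tool_pos: [0.6249, -0.0648, 0.2465]
orientation: [-0.0, 0.741, 0.672, 0.0]
ft_force: [-0.5, 0.6, -2.3]
width: 0.0563
gripper_force: 0.0
```

```bash
cat > g.py <<'E'
from h import *
def rows(targets):
    """targets: (x,y,z,yaw_deg) world; print tool-frame shift and turn from the present pose"""
    s=ctrl.sense(); T=Tw(s); R0=np.array([[0,1,0],[1,0,0],[0,0,-1.]])
    print("t",s["clock"],"pos",s["tool_pos"].round(4),"yaw",round(float(np.degrees(np.arctan2(T[1,1],T[0,1]))),2),"w",round(s["width"],4),"F",s["ft_force"].round(1))
    for x,y,z,a in targets:
        d=T[:3,:3].T@(np.array([x,y,z])-T[:3,3]); r=Ro.from_matrix(T[:3,:3].T@Ro.from_euler("z",a,degrees=True).as_matrix()@R0).as_rotvec()/2/np.pi
        print(d.round(4).tolist(),r.round(4).tolist())
E
python3 - <<'E'
from g import *
H=np.array([.588,-.065]); a=-5.7; u=np.array([np.cos(np.radians(a)),np.sin(np.radians(a))]); r=.12
L=[(*(H+u*.015),.195,a)]
for th in np.r_[1.34:0.001:10j,-.02]:
    c=-r*np.cos(th)+.012*np.sin(th)+.019; z=.08+r*np.sin(th)+.012*np.cos(th); L.append((*(H+u*c),z,a))
rows(L)
E
```

```text
t 2.3 pos [ 0.6249 -0.0648  0.2465] yaw -5.62 w 0.0563 F [-0.5  0.6 -2.3]
[-0.0039, -0.0217, 0.0515] [-0.0001, -0.0001, 0.0002]
[-0.0039, -0.0335, 0.0469] [-0.0001, -0.0001, 0.0002]
[-0.0038, -0.051, 0.0506] [-0.0001, -0.0001, 0.0002]
[-0.0038, -0.0678, 0.0568] [-0.0001, -0.0001, 0.0002]
[-0.0038, -0.0835, 0.0655] [-0.0001, -0.0001, 0.0002]
[-0.0038, -0.0978, 0.0764] [-0.0001, -0.0001, 0.0002]
[-0.0038, -0.1102, 0.0892] [-0.0001, -0.0001, 0.0002]
[-0.0038, -0.1207, 0.1038] [-0.0001, -0.0001, 0.0002]
[-0.0038, -0.1288, 0.1198] [-0.0001, -0.0001, 0.0002]
[-0.0038, -0.1345, 0.1368] [-0.0001, -0.0001, 0.0002]
[-0.0038, -0.1376, 0.1544] [-0.0001, -0.0001, 0.0002]
[-0.0038, -0.1379, 0.1569] [-0.0001, -0.0001, 0.0002]
```

carry_out --rows '[{"translation": [-0.004,0,0],"rotation": [0,0,0],"fingers": 1},{"translation": [-0.004,0,0],"rotation": [0,0,0],"fingers": 1},{"translation": [-0.004,0,0],"rotation": [0,0,0],"fingers": 1},{"translation": [-0.004,0,0],"rotation": [0,0,0],"fingers": 1},{"translation": [-0.004,0,0],"rotation": [0,0,0],"fingers": 1}]'

```text
clock: 2.8
tool_pos: [0.6246, -0.0698, 0.2467]
orientation: [-0.0, 0.741, 0.671, 0.0]
ft_force: [-0.9, 0.7, -1.0]
width: 0.0162
gripper_force: 0.0
```

carry_out --rows '[{"translation": [0,0,0],"rotation": [0,0,0],"fingers": 1},{"translation": [0,0,0.025],"rotation": [0,0,0],"fingers": 1},{"translation": [0,-0.01,0.045],"rotation": [0,0,0],"fingers": 1},{"translation": [0,-0.022,0.047],"rotation": [0,0,0],"fingers": 1},{"translation": [0,-0.034,0.047],"rotation": [0,0,0],"fingers": 1}]'

```text
clock: 3.3
tool_pos: [0.5898, -0.0665, 0.1986]
orientation: [-0.001, 0.741, 0.671, -0.001]
ft_force: [-0.2, 0.3, -1.7]
width: 0.0007
gripper_force: 0.0
```

carry_out --rows '[{"translation": [0,-0.009,0.002],"rotation": [0,0,0],"fingers": 1},{"translation": [0,-0.018,0.004],"rotation": [0,0,0],"fingers": 1},{"translation": [0,-0.026,0.007],"rotation": [0,0,0],"fingers": 1},{"translation": [0,-0.034,0.01],"rotation": [0,0,0],"fingers": 1},{"translation": [0,-0.042,0.014],"rotation": [0,0,0],"fingers": 1}]'

```text
clock: 3.8
tool_pos: [0.5486, -0.0624, 0.1857]
orientation: [0.0, 0.741, 0.671, 0.0]
ft_force: [0.6, -0.2, 0.6]
width: 0.0004
gripper_force: 1.0
```

carry_out --rows '[{"translation": [0,-0.0075,0.0045],"rotation": [0,0,0],"fingers": 1},{"translation": [0,-0.0145,0.0095],"rotation": [0,0,0],"fingers": 1},{"translation": [0,-0.0218,0.0155],"rotation": [0,0,0],"fingers": 1},{"translation": [0,-0.028,0.0215],"rotation": [0,0,0],"fingers": 1},{"translation": [0,-0.034,0.0285],"rotation": [0,0,0],"fingers": 1}]'

```text
clock: 4.3
tool_pos: [0.5145, -0.059, 0.1567]
orientation: [-0.0, 0.741, 0.671, -0.0]
ft_force: [-0.4, 0.4, 1.2]
width: 0.0006
gripper_force: 0.9
```

carry_out --rows '[{"translation": [0,-0.006,0.007],"rotation": [0,0,0],"fingers": 1},{"translation": [0,-0.0107,0.0145],"rotation": [0,0,0],"fingers": 1},{"translation": [0,-0.0147,0.0225],"rotation": [0,0,0],"fingers": 1},{"translation": [0,-0.0188,0.0305],"rotation": [0,0,0],"fingers": 1},{"translation": [0,-0.0218,0.039],"rotation": [0,0,0],"fingers": 1}]'

```text
clock: 4.8
tool_pos: [0.4929, -0.0569, 0.1174]
orientation: [-0.0, 0.741, 0.671, -0.0]
ft_force: [-1.0, -0.3, -0.6]
width: 0.0004
gripper_force: 0.7
```

```bash
python3 - <<'E'
from g import *
p=cam("side"); save(p,"side1.png"); rows([(.5,-.06,.092,-5.7)])
E
```

```text
t 4.85 pos [ 0.4918 -0.0568  0.1162] yaw -5.69 w 0.0001 F [-1.   0.5 -3.5]
[-0.0023, 0.0085, 0.0241] [-0.0004, 0.0, 0.0]
```

View pics/side1.png

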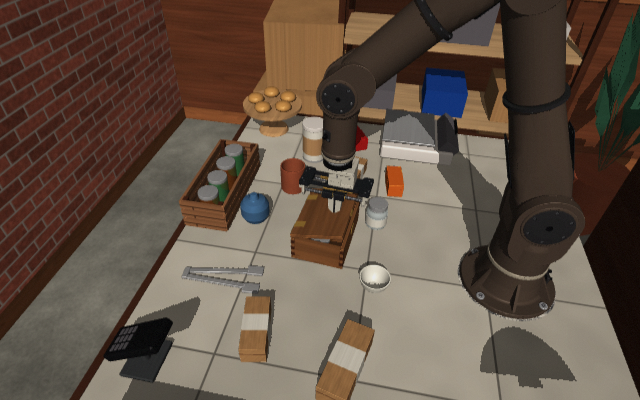

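The lid is nearly shut (around (325,215)). I press it the rest of the way.

carry_out --rows '[{"translation": [0,-0.002,0.008],"rotation": [0,0,0],"fingers": 1},{"translation": [0,-0.0035,0.016],"rotation": [0,0,0],"fingers": 1},{"translation": [0,-0.0035,0.023],"rotation": [0,0,0],"fingers": 1},{"translation": [0,-0.0035,0.026],"rotation": [0,0,0],"fingers": 1},{"translation": [0,-0.0035,0.0275],"rotation": [0,0,0],"fingers": 1}]'

```text
clock: 5.35
tool_pos: [0.4896, -0.0565, 0.0919]
orientation: [-0.0, 0.741, 0.671, -0.0]
ft_force: [-15.0, 0.9, 41.8]
width: 0.0003
gripper_force: 21.8
```

carry_out --rows '[{"translation": [0,0,-0.04],"rotation": [0,0,0],"fingers": -1},{"translation": [0,0,-0.09],"rotation": [0,0,0],"fingers": -1},{"translation": [0,0,-0.14],"rotation": [0,0,0],"fingers": -1},{"translation": [0,0,-0.19],"rotation": [0,0,0],"fingers": -1},{"translation": [0,0,-0.23],"rotation": [0,0,0],"fingers": -1}]'

```text
clock: 5.85
tool_pos: [0.4905, -0.0566, 0.3239]
orientation: [0.001, 0.741, 0.671, 0.001]
ft_force: [-0.0, -0.7, -2.1]
width: 0.0357
gripper_force: 0.0
```

```bash
python3 - <<'E'
from g import *
p=cam("wrist"); save(p,"w1.png"); P=cloud(p); print("cam",p["C"][:3,3].round(3), p["C"][:3,2].round(2))
m=(np.hypot(P[...,0]-.513,P[...,1]+.057)<.2)&(p["depth"]>0)
print("lid",top(P,m,.092)); Q=P[m&(abs(P[...,2]-.092)<.01)&(np.hypot(P[...,0]-.513,P[...,1]+.057)<.07)]
A=np.c_[Q[:,:2],np.ones(len(Q))]; print("plane",np.linalg.lstsq(A,Q[:,2],rcond=None)[0],Q[:,2].mean())
p2=cam("side"); P2=cloud(p2)
m=(np.hypot(P2[...,0]-.513,P2[...,1]+.057)<.15); print("lid side",top(P2,m,.092))
for t in ["large_mid"]:
    for r in optics.outline_of(p2,t)[:1]: print(top(P2,r["region"]))
rows([(.398,.345,.25,-14.3),(.398,.345,.02,-14.3)])
E
```

```text
cam [0.498 0.02  0.481] [-0.03 -0.28 -0.96]
lid (array([476.8, -55.6]), array([210.2, 225. ]), 84.5, 92.0, 23439)
plane [0.0005919  0.00197872 0.09084103] 0.09103719202714901
lid side (array([491.3, -55.4]), array([200.3, 214.2]), -5.6, 92.0, 2709)
(array([398.2, 345.9]), array([ 69.6, 180.2]), -13.8, np.float64(62.7), 2389)
t 6.0 pos [ 0.4916 -0.0567  0.3232] yaw -5.7 w 0.048 F [-0.4 -0.5 -2.4]
[0.3903, -0.1335, 0.0726] [0.0009, -0.0002, 0.0239]
[0.3902, -0.1348, 0.3026] [0.0009, -0.0002, 0.0239]
```

View pics/w1.png

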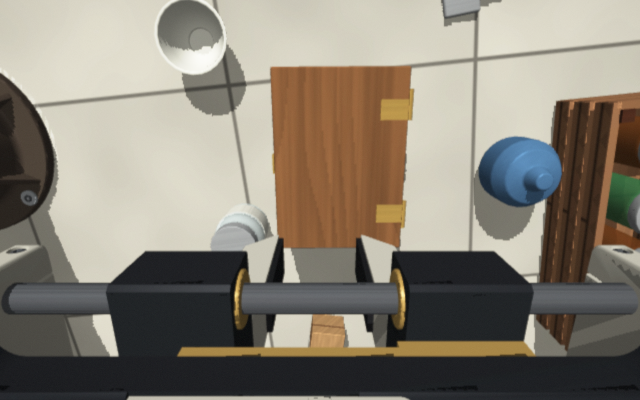

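The lid lies flat and shut, spanning (272..411, 67..247), with the straps at (397,108) and (391,213). I re-measure it without the jam jar, then move to the large carton.

```bash
python3 - <<'E'
from g import *
p=cam("wrist"); P=cloud(p); a=np.radians(-5.6)
d=P[...,:2]-[.513,-.057]; lx=d@[np.cos(a),np.sin(a)]; ly=d@[-np.sin(a),np.cos(a)]
m=(abs(lx)<.092)&(abs(ly)<.125)&(p["depth"]>0)
print("lid",top(P,m,.091,.008))
E
```

```text
lid (array([515.6, -59.7]), array([157.1, 209.6]), -5.8, 91.0, 23673)
```

carry_out --rows '[{"translation": [0.045,-0.015,0.005],"rotation": [0,0,0.005],"fingers": -1},{"translation": [0.09,-0.03,0.01],"rotation": [0,0,0.01],"fingers": -1},{"translation": [0.135,-0.045,0.02],"rotation": [0,0,0.015],"fingers": -1},{"translation": [0.18,-0.06,0.03],"rotation": [0,0,0.02],"fingers": -1},{"translation": [0.225,-0.076,0.04],"rotation": [0,0,0.0233],"fingers": -1}]'

```text
clock: 6.55
tool_pos: [0.4352, 0.1761, 0.2784]
orientation: [-0.0, 0.789, 0.615, -0.001]
ft_force: [0.8, 0.5, -1.5]
width: 0.09
gripper_force: 0.0
```

```bash
python3 - <<'E'
from g import *
p=cam("wrist"); P=cloud(p)
for r in optics.outline_of(p,"large_mid")[:1]: print(r["conf"],top(P,r["region"]))
rows([(.398,.3455,.18,-14),(.398,.3455,.085,-14),(.398,.3455,.018,-14)])
E
```

```text
0.63 (array([389. , 305.3]), array([69.8, 99.8]), -14.2, np.float64(60.4), 7251)
t 6.65 pos [0.4328 0.1808 0.2776] yaw -13.56 w 0.0918 F [-0.5 -0.3 -1.6]
[0.152, -0.0719, 0.0979] [-0.0009, 0.0001, 0.0012]
[0.1521, -0.0714, 0.1929] [-0.0009, 0.0001, 0.0012]
[0.1521, -0.071, 0.2598] [-0.0009, 0.0001, 0.0012]
```

carry_out --rows '[{"translation": [0.04,-0.02,0.015],"rotation": [0,0,0.0012],"fingers": -1},{"translation": [0.08,-0.038,0.035],"rotation": [0,0,0.0012],"fingers": -1},{"translation": [0.12,-0.056,0.06],"rotation": [0,0,0.0012],"fingers": -1},{"translation": [0.152,-0.0715,0.085],"rotation": [0,0,0.0012],"fingers": -1},{"translation": [0.152,-0.0715,0.105],"rotation": [0,0,0.0012],"fingers": -1}]'

```text
clock: 7.15
tool_pos: [0.401, 0.3439, 0.1725]
orientation: [-0.001, 0.789, 0.615, -0.001]
ft_force: [-0.1, -0.2, -1.7]
width: 0.0918
gripper_force: 0.0
```

```bash
python3 - <<'E'
from g import *
p=cam("wrist"); P=cloud(p); save(p,"w2.png")
for r in optics.outline_of(p,"large_mid")[:1]: print(r["conf"],top(P,r["region"]))
rows([(.398,.3455,.085,-14),(.398,.3455,.018,-14)])
E
```

```text
0.72 (array([399.2, 347.8]), array([ 69.3, 172.1]), -13.7, np.float64(60.0), 17435)
t 7.25 pos [0.4019 0.3381 0.1714] yaw -14.38 w 0.0918 F [-0.6 -0.5 -1.9]
[0.0068, -0.0052, 0.0863] [-0.0007, 0.0011, -0.0011]
[0.0072, -0.0049, 0.1533] [-0.0007, 0.0011, -0.0011]
```

carry_out --rows '[{"translation": [0.003,-0.003,0.04],"rotation": [0,0,0],"fingers": -1},{"translation": [0.005,-0.003,0.085],"rotation": [0,0,0],"fingers": -1},{"translation": [0.005,-0.003,0.12],"rotation": [0,0,0],"fingers": -1},{"translation": [0.005,-0.003,0.145],"rotation": [0,0,0],"fingers": -1},{"translation": [0.005,-0.003,0.152],"rotation": [0,0,0],"fingers": -1}]'

```text
clock: 7.75
tool_pos: [0.4021, 0.3425, 0.0215]
orientation: [0.001, 0.791, 0.612, -0.002]
ft_force: [-1.2, -0.1, -1.3]
width: 0.092
gripper_force: 0.0
```

carry_out --rows '[{"translation": [0,0,0],"rotation": [0,0,0],"fingers": 1},{"translation": [0,0,0],"rotation": [0,0,0],"fingers": 1},{"translation": [0,0,0],"rotation": [0,0,0],"fingers": 1},{"translation": [0,0,0],"rotation": [0,0,0],"fingers": 1},{"translation": [0,0,0],"rotation": [0,0,0],"fingers": 1}]' --squeeze 25

```text
clock: 8.25
tool_pos: [0.4028, 0.3461, 0.0251]
orientation: [-0.0, 0.791, 0.612, 0.001]
ft_force: [-3.1, -1.0, 8.3]
width: 0.0676
gripper_force: 25.0
```

```bash
python3 - <<'E'
from g import *
rows([])
p=cam("side"); P=cloud(p)
for r in optics.outline_of(p,"large_mid")[:1]: print(r["conf"],top(P,r["region"],.061))
rows([])
E
```

```text
t 8.25 pos [0.4028 0.3461 0.0251] yaw -14.49 w 0.0676 F [-3.1 -1.   8.3]
0.95 (array([412.2, 384.5]), array([69.9, 99.1]), -14.7, 61.0, 1289)
t 8.35 pos [0.4028 0.3461 0.0251] yaw -14.49 w 0.0677 F [-4.3 -0.5  8.3]
```

```bash
python3 - <<'E'
from g import *
rows([(.4,.345,.2,-14.5),(.514,-.057,.2,-5.7),(.514,-.057,.117,-5.7)])
E
```

```text
t 8.35 pos [0.4028 0.3461 0.0251] yaw -14.49 w 0.0677 F [-4.3 -0.5  8.3]
[-0.0014, -0.0023, -0.1749] [0.0001, -0.0003, 0.0]
[-0.3621, 0.2087, -0.1753] [0.0001, -0.0003, -0.0244]
[-0.3623, 0.2086, -0.0923] [0.0001, -0.0003, -0.0244]
```

carry_out --rows '[{"translation": [0,0,-0.02],"rotation": [0,0,0],"fingers": 1},{"translation": [0,0,-0.055],"rotation": [0,0,0],"fingers": 1},{"translation": [0,0,-0.1],"rotation": [0,0,0],"fingers": 1},{"translation": [0,0,-0.145],"rotation": [0,0,0],"fingers": 1},{"translation": [-0.02,0.01,-0.175],"rotation": [0,0,0],"fingers": 1}]'

```text
clock: 8.85
tool_pos: [0.407, 0.3266, 0.2024]
orientation: [-0.001, 0.79, 0.614, 0.002]
ft_force: [0.9, 0.8, -5.4]
width: 0.068
gripper_force: 25.0
```

carry_out --rows '[{"translation": [-0.03,0.018,0],"rotation": [0,0,-0.003],"fingers": 1},{"translation": [-0.065,0.038,0],"rotation": [0,0,-0.006],"fingers": 1},{"translation": [-0.1,0.058,0],"rotation": [0,0,-0.009],"fingers": 1},{"translation": [-0.135,0.079,0],"rotation": [0,0,-0.012],"fingers": 1},{"translation": [-0.17,0.1,0],"rotation": [0,0,-0.0145],"fingers": 1}]'

```text
clock: 9.35
tool_pos: [0.4615, 0.1318, 0.1991]
orientation: [0.0, 0.762, 0.648, 0.0]
ft_force: [-0.1, 0.0, -6.0]
width: 0.0677
gripper_force: 25.0
```

```bash
python3 - <<'E'
from g import *
rows([(.514,-.057,.2,-5.7)])
p=cam("wrist"); P=cloud(p); a=np.radians(-5.75)
d=P[...,:2]-[.514,-.057]; lx=d@[np.cos(a),np.sin(a)]; ly=d@[-np.sin(a),np.cos(a)]
m=(abs(lx)<.095)&(abs(ly)<.13)&(p["depth"]>0)&(abs(P[...,2]-.091)<.006)
print("n",m.sum())
for b in np.arange(-.1,.101,.02):
    k=m&(abs(ly-b)<.008)
    if k.sum()>20: print(round(b,2),(lx[k].min()*1e3).round(1),(lx[k].max()*1e3).round(1))
k=m&(abs(lx)<.06); print("ly",ly[k].min(),ly[k].max())
print("carton",top(P,(abs(P[...,2]-(.2+.035))<.008)&(p["depth"]>0)))
E
```

```text
t 9.35 pos [0.4615 0.1318 0.1991] yaw -9.25 w 0.0677 F [-0.1  0.  -6. ]
[-0.1779, 0.0822, -0.0009] [0.0001, 0.0, -0.0099]
n 257
0.04 -4.9 9.9
0.06 -4.2 -1.0
ly 0.030697405986204702 0.05977727206440739
carton (array([464.9, 161.3]), array([102.9, 117.8]), -5.4, np.float64(233.8), 47465)
```

```bash
cat > lid.py <<'E'
from g import *
def lid(n):
    p=cam(n); P=cloud(p); a=np.radians(-5.75)
    d=P[...,:2]-[.514,-.057]; lx=d@[np.cos(a),np.sin(a)]; ly=d@[-np.sin(a),np.cos(a)]
    m=(abs(lx)<.095)&(abs(ly)<.13)&(p["depth"]>0)&(abs(P[...,2]-.091)<.007)
    print(n,m.sum())
    for b in np.arange(-.09,.091,.03):
        k=m&(abs(ly-b)<.012)
        if k.sum()>20: print(round(b,2),(lx[k].min()*1e3).round(1),(lx[k].max()*1e3).round(1))
    for b in (-.05,-.02,.02,.05):
        k=m&(abs(lx-b)<.012)
        if k.sum()>20: print("  ly",b,(ly[k].min()*1e3).round(1),(ly[k].max()*1e3).round(1))
if __name__=="__main__":
    lid("scene"); lid("side")
E
python3 lid.py
```

```text
scene 2789
-0.09 -73.3 82.8
-0.06 -75.8 81.5
-0.03 -77.0 75.1
0.0 -80.6 75.5
0.03 -76.4 75.5
0.06 -77.5 81.1
0.09 -78.2 78.7
  ly -0.05 -106.1 106.3
  ly -0.02 -105.8 103.5
  ly 0.02 -105.8 106.4
  ly 0.05 -105.5 107.5
side 506
0.03 25.6 72.9
0.06 15.9 78.9
0.09 4.3 76.5
  ly 0.02 -105.4 106.7
  ly 0.05 -106.9 105.3
```

carry_out --rows '[{"translation": [-0.035,0.016,0],"rotation": [0,0,-0.003],"fingers": 1},{"translation": [-0.07,0.032,0],"rotation": [0,0,-0.006],"fingers": 1},{"translation": [-0.105,0.048,0],"rotation": [0,0,-0.0085],"fingers": 1},{"translation": [-0.135,0.062,0],"rotation": [0,0,-0.0099],"fingers": 1},{"translation": [-0.16,0.074,0],"rotation": [0,0,-0.0099],"fingers": 1}]'

```text
clock: 10.0
tool_pos: [0.5089, -0.0373, 0.1989]
orientation: [0.0, 0.742, 0.671, 0.0]
ft_force: [0.2, 0.3, -5.2]
width: 0.0676
gripper_force: 25.0
```

```bash
python3 - <<'E'
from g import *
p=cam("side"); P=cloud(p)
for r in optics.outline_of(p,"large_mid")[:1]: print(r["conf"],top(P,r["region"]))
p=cam("scene"); P=cloud(p)
for r in optics.outline_of(p,"large_mid")[:1]: print(r["conf"],top(P,r["region"]))
rows([(.514,-.057,.2,-5.7),(.514,-.057,.117,-5.7)])
E
```

```text
0.55 (array([509., -20.]), array([ 69.4, 147.6]), -5.8, np.float64(235.7), 789)
0.92 (array([508.5, -41.4]), array([ 71.6, 182. ]), -5.7, np.float64(237.1), 668)
t 10.2 pos [ 0.5086 -0.0357  0.1986] yaw -5.76 w 0.0681 F [-0.8  1.2 -4.6]
[-0.0207, 0.0076, -0.0014] [-0.0001, -0.0001, -0.0002]
[-0.0207, 0.0076, 0.0816] [-0.0001, -0.0001, -0.0002]
```

carry_out --rows '[{"translation": [-0.01,0.004,0.01],"rotation": [0,0,0],"fingers": 1},{"translation": [-0.018,0.007,0.025],"rotation": [0,0,0],"fingers": 1},{"translation": [-0.018,0.007,0.045],"rotation": [0,0,0],"fingers": 1},{"translation": [-0.018,0.007,0.06],"rotation": [0,0,0],"fingers": 1},{"translation": [-0.018,0.007,0.067],"rotation": [0,0,0],"fingers": 1}]'

```text
clock: 10.7
tool_pos: [0.5128, -0.0539, 0.1299]
orientation: [-0.001, 0.741, 0.672, -0.001]
ft_force: [-0.3, 1.2, -6.3]
width: 0.0678
gripper_force: 25.0
```

```bash
cat > rel.py <<'E'
from lid import *
def rel(n,t,zt,tol=.006,o=(.5134,-.057)):
    p=cam(n); P=cloud(p); a=np.radians(-5.75)
    for r in optics.outline_of(p,t)[:2]:
        m=r["region"]&(np.hypot(P[...,0]-.514,P[...,1]+.057)<.15)&(p["depth"]>0)
        try: c=top(P,m,zt,tol)
        except Exception: continue
        d=np.array(c[0])-1000*np.array(o); print(n,t,round(r["conf"],2),c,"case-frame off",round(d@[np.cos(a),np.sin(a)],1),round(d@[-np.sin(a),np.cos(a)],1))
E
python3 - <<'E'
from rel import *
rel("scene","large_mid",None); rel("scene","large_mid",None); rel("side","large_mid",None); lid("scene")
rows([(.5134,-.057,.117,-5.7)])
p=cam("scene"); cv2.imwrite("pics/l1.png",cv2.resize(p["pixels"][130:280,240:440,::-1],None,fx=3,fy=3))
E
```

```text
scene large_mid 0.89 (array([512.8, -56.1]), array([ 70.7, 181.5]), -5.1, np.float64(167.6), 622) case-frame off -0.7 0.8
scene large_mid 0.84 (array([512. , -54.8]), array([ 71.8, 182.9]), -4.7, np.float64(168.5), 604) case-frame off -1.6 2.0
side large_mid 0.57 (array([514.9, -33.7]), array([ 68.8, 141.8]), -5.7, np.float64(169.5), 749) case-frame off -0.8 23.3
scene 1251
-0.09 -76.7 79.8
-0.06 -75.9 81.3
-0.03 24.5 74.9
0.0 23.1 77.4
0.03 28.7 76.9
0.06 26.5 81.9
0.09 27.7 78.5
  ly -0.05 -105.6 -72.5
  ly -0.02 -106.0 -81.0
  ly 0.02 -105.4 105.6
  ly 0.05 -106.1 105.7
t 11.05 pos [ 0.5145 -0.0546  0.1325] yaw -5.71 w 0.068 F [-0.1  0.1 -5.8]
[-0.0025, -0.0008, 0.0155] [0.0002, -0.0, -0.0]
```

View pics/l1.png

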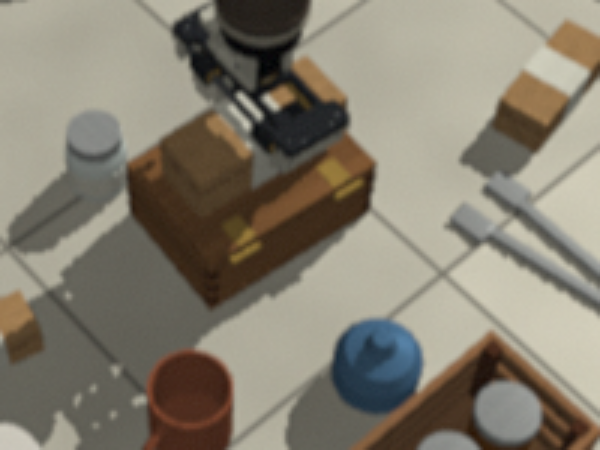

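The crop shows the carton hovering over the lid at (240,150), parallel to the case and roughly centred. I lower it gently.

carry_out --rows '[{"translation": [-0.0015,0.0005,0.004],"rotation": [0,0,0],"fingers": 1},{"translation": [-0.0015,0.0005,0.008],"rotation": [0,0,0],"fingers": 1},{"translation": [-0.0015,0.0005,0.0115],"rotation": [0,0,0],"fingers": 1},{"translation": [-0.0015,0.0005,0.0135],"rotation": [0,0,0],"fingers": 1},{"translation": [-0.0015,0.0005,0.015],"rotation": [0,0,0],"fingers": 1}]'

```text
clock: 11.6
tool_pos: [0.514, -0.0563, 0.117]
orientation: [-0.0, 0.742, 0.671, -0.0]
ft_force: [-9.2, -0.1, 17.2]
width: 0.0681
gripper_force: 25.0
```

```bash
python3 - <<'E'
from rel import *
rel("scene","large_mid",None); rel("scene","large_mid",None); rel("side","large_mid",None)
rows([(.5134,-.057,.117,-5.7)])
E
```

```text
scene large_mid 0.74 (array([513.8, -58.1]), array([ 71. , 184.5]), -5.1, np.float64(155.1), 606) case-frame off 0.5 -1.1
scene large_mid 0.61 (array([513.7, -57.1]), array([ 70.4, 181.6]), -5.3, np.float64(155.0), 620) case-frame off 0.3 -0.1
side large_mid 0.88 (array([514.5, -34. ]), array([ 68.8, 140.9]), -3.5, np.float64(154.1), 697) case-frame off -1.2 23.0
t 11.9 pos [ 0.514  -0.0563  0.1171] yaw -5.73 w 0.0678 F [-5.   0.3  3.5]
[-0.0008, -0.0005, 0.0001] [-0.0, 0.0, -0.0001]
```

Down in contact and centred within about 2 mm. I open in place, then go straight up.

carry_out --rows '[{"translation": [0,0,0],"rotation": [0,0,0],"fingers": -1},{"translation": [0,0,0],"rotation": [0,0,0],"fingers": -1},{"translation": [0,0,0],"rotation": [0,0,0],"fingers": -1},{"translation": [0,0,0],"rotation": [0,0,0],"fingers": -1},{"translation": [0,0,-0.01],"rotation": [0,0,0],"fingers": -1}]'

```text
clock: 12.4
tool_pos: [0.5135, -0.0562, 0.1261]
orientation: [-0.001, 0.742, 0.671, -0.001]
ft_force: [-0.5, 0.4, -1.9]
width: 0.0917
gripper_force: 0.0
```

carry_out --rows '[{"translation": [0,0,-0.03],"rotation": [0,0,0],"fingers": -1},{"translation": [0,0,-0.07],"rotation": [0,0,0],"fingers": -1},{"translation": [0,0,-0.11],"rotation": [0,0,0],"fingers": -1},{"translation": [0,0,-0.15],"rotation": [0,0,0],"fingers": -1},{"translation": [0,0,-0.17],"rotation": [0,0,0],"fingers": -1}]'

```text
clock: 12.9
tool_pos: [0.5153, -0.0562, 0.3013]
orientation: [0.002, 0.742, 0.671, 0.002]
ft_force: [0.5, -0.4, -0.9]
width: 0.0916
gripper_force: 0.0
```

```bash
python3 - <<'E'
from rel import *
rel("scene","large_mid",None); rel("wrist","large_mid",None); rel("side","large_mid",None)
p=cam("wrist"); P=cloud(p); a=np.radians(-5.75); d=P[...,:2]-[.5134,-.057]; lx=d@[np.cos(a),np.sin(a)]; ly=d@[-np.sin(a),np.cos(a)]
k=(abs(P[...,2]-.091)<.005)&(abs(lx)<.09)&(abs(ly)<.12)&(p["depth"]>0); print("lid in wrist lx",np.percentile(lx[k&(abs(ly)<.03)],[0.3,99.7]),"ly",ly[k].max())
rows([(.622,.297,.18,11.3),(.622,.297,.08,11.3)])
E
```

```text
scene large_mid 0.71 (array([513.2, -58. ]), array([ 71.2, 183.3]), -5.8, np.float64(155.1), 1029) case-frame off -0.1 -1.0
wrist large_mid 0.95 (array([513.5, -59.5]), array([ 69.2, 180.1]), -5.5, np.float64(152.0), 14321) case-frame off 0.3 -2.5
side large_mid 0.8 (array([513.6, -56.3]), array([ 69.9, 179.3]), -5.4, np.float64(154.3), 1051) case-frame off 0.1 0.7
lid in wrist lx [-0.07554996  0.0753514 ] ly 0.10284470175450619
t 13.25 pos [ 0.5134 -0.0563  0.2952] yaw -5.73 w 0.0921 F [-0.8  0.4 -1.8]
[0.3624, 0.0731, 0.1149] [-0.0004, -0.0, -0.0473]
[0.3624, 0.0734, 0.2149] [-0.0004, -0.0, -0.0473]
```

The large carton is centred and square. Next is the medium.

carry_out --rows '[{"translation": [0.04,0.008,0],"rotation": [0,0,-0.006],"fingers": -1},{"translation": [0.085,0.016,0],"rotation": [0,0,-0.012],"fingers": -1},{"translation": [0.13,0.025,0],"rotation": [0,0,-0.02],"fingers": -1},{"translation": [0.175,0.034,0.01],"rotation": [0,0,-0.028],"fingers": -1},{"translation": [0.22,0.044,0.03],"rotation": [0,0,-0.036],"fingers": -1}]'

```text
clock: 13.75
tool_pos: [0.5805, 0.16, 0.2666]
orientation: [0.0, 0.66, 0.751, 0.001]
ft_force: [0.5, -0.4, -1.5]
width: 0.0918
gripper_force: 0.0
```

carry_out --rows '[{"translation": [0.045,0.012,0.02],"rotation": [0,0,-0.006],"fingers": -1},{"translation": [0.09,0.026,0.04],"rotation": [0,0,-0.0113],"fingers": -1},{"translation": [0.125,0.05,0.06],"rotation": [0,0,-0.0113],"fingers": -1},{"translation": [0.13,0.059,0.075],"rotation": [0,0,-0.0113],"fingers": -1},{"translation": [0.13,0.059,0.085],"rotation": [0,0,-0.0113],"fingers": -1}]'

```text
clock: 14.25
tool_pos: [0.6213, 0.2953, 0.1782]
orientation: [-0.001, 0.633, 0.774, -0.002]
ft_force: [-0.4, -0.3, -2.8]
width: 0.0918
gripper_force: 0.0
```

```bash
python3 - <<'E'
from g import *
p=cam("wrist"); P=cloud(p)
for r in optics.outline_of(p,"medium_mid")[:1]: print(r["conf"],top(P,r["region"]))
rows([(.622,.297,.17,11.3),(.622,.297,.02,11.3)])
E
```

```text
0.75 (array([622.6, 296.6]), array([ 61.2, 144.4]), 10.6, np.float64(54.0), 11872)
t 14.35 pos [0.6211 0.2922 0.1791] yaw 11.23 w 0.0917 F [-0.7 -0.4 -1.3]
[0.0046, 0.0019, 0.0091] [-0.0007, 0.0004, -0.0002]
[0.0049, 0.0025, 0.1591] [-0.0007, 0.0004, -0.0002]
```

carry_out --rows '[{"translation": [0.003,0.002,0.04],"rotation": [0,0,0.0015],"fingers": -1},{"translation": [0.004,0.002,0.085],"rotation": [0,0,0.0015],"fingers": -1},{"translation": [0.004,0.002,0.125],"rotation": [0,0,0.0015],"fingers": -1},{"translation": [0.004,0.002,0.15],"rotation": [0,0,0.0015],"fingers": -1},{"translation": [0.004,0.002,0.158],"rotation": [0,0,0.0015],"fingers": -1}]'

```text
clock: 14.85
tool_pos: [0.622, 0.2956, 0.0218]
orientation: [-0.0, 0.639, 0.77, -0.002]
ft_force: [-0.2, 0.2, -2.3]
width: 0.0919
gripper_force: 0.0
```

carry_out --rows '[{"translation": [0,0,0],"rotation": [0,0,0],"fingers": 1},{"translation": [0,0,0],"rotation": [0,0,0],"fingers": 1},{"translation": [0,0,0],"rotation": [0,0,0],"fingers": 1},{"translation": [0,0,0],"rotation": [0,0,0],"fingers": 1},{"translation": [0,0,0],"rotation": [0,0,0],"fingers": 1}]'

```text
clock: 15.35
tool_pos: [0.6234, 0.2991, 0.0251]
orientation: [0.0, 0.638, 0.77, 0.0]
ft_force: [-2.7, -1.9, 4.9]
width: 0.0599
gripper_force: 25.0
```

```bash
python3 - <<'E'
from g import *
rows([(.622,.297,.26,11),(.5135,-.0575,.26,-5.7)])
E
```

```text
t 15.35 pos [0.6234 0.2991 0.0251] yaw 10.77 w 0.0599 F [-2.7 -1.9  4.9]
[-0.0017, -0.0015, -0.2349] [0.0001, -0.0001, -0.0006]
[-0.3297, -0.1743, -0.2351] [0.0001, -0.0001, 0.0457]
```

carry_out --rows '[{"translation": [0,0,-0.02],"rotation": [0,0,0],"fingers": 1},{"translation": [0,0,-0.06],"rotation": [0,0,0],"fingers": 1},{"translation": [0,0,-0.105],"rotation": [0,0,0],"fingers": 1},{"translation": [0,0,-0.15],"rotation": [0,0,0],"fingers": 1},{"translation": [-0.015,-0.008,-0.195],"rotation": [0,0,0.003],"fingers": 1}]'

```text
clock: 15.85
tool_pos: [0.6172, 0.2848, 0.22]
orientation: [-0.001, 0.644, 0.765, 0.0]
ft_force: [0.1, 0.8, -6.3]
width: 0.06
gripper_force: 25.0
```

carry_out --rows '[{"translation": [-0.03,-0.016,-0.03],"rotation": [0,0,0.004],"fingers": 1},{"translation": [-0.065,-0.035,-0.04],"rotation": [0,0,0.009],"fingers": 1},{"translation": [-0.1,-0.053,-0.04],"rotation": [0,0,0.014],"fingers": 1},{"translation": [-0.135,-0.072,-0.04],"rotation": [0,0,0.019],"fingers": 1},{"translation": [-0.17,-0.09,-0.04],"rotation": [0,0,0.025],"fingers": 1}]'

```text
clock: 16.35
tool_pos: [0.5568, 0.0982, 0.2586]
orientation: [-0.0, 0.703, 0.711, -0.0]
ft_force: [-0.3, -1.0, -6.9]
width: 0.06
gripper_force: 25.0
```

```bash
python3 - <<'E'
from g import *
rows([(.5135,-.0555,.25,-5.7)])
E
```

```text
t 16.35 pos [0.5568 0.0982 0.2586] yaw 0.61 w 0.06 F [-0.3 -1.  -6.9]
[-0.1532, -0.0449, 0.0087] [-0.0001, 0.0001, 0.0175]
```

carry_out --rows '[{"translation": [-0.035,-0.01,0],"rotation": [0,0,0.004],"fingers": 1},{"translation": [-0.075,-0.022,0],"rotation": [0,0,0.009],"fingers": 1},{"translation": [-0.11,-0.033,0],"rotation": [0,0,0.014],"fingers": 1},{"translation": [-0.135,-0.04,0.005],"rotation": [0,0,0.017],"fingers": 1},{"translation": [-0.15,-0.044,0.01],"rotation": [0,0,0.017],"fingers": 1}]'

```text
clock: 16.85
tool_pos: [0.5145, -0.0536, 0.2486]
orientation: [0.0, 0.741, 0.671, -0.001]
ft_force: [-0.1, 0.8, -6.6]
width: 0.0599
gripper_force: 25.0
```

```bash
python3 - <<'E'
from rel import *
rel("scene","medium_mid",None); rel("scene","medium_mid",None); rel("side","medium_mid",None)
rows([(.5135,-.0555,.177,-5.7)])
E
```

```text
scene medium_mid 0.61 (array([512.8, -67.3]), array([ 64.4, 120.2]), -6.3, np.float64(280.1), 436) case-frame off 0.4 -10.3
scene medium_mid 0.63 (array([512.9, -65.9]), array([ 61.1, 126.3]), -2.8, np.float64(279.4), 384) case-frame off 0.4 -8.9
side medium_mid 0.94 (array([515.3, -48.2]), array([ 59.6, 143.9]), -3.9, np.float64(279.4), 624) case-frame off 1.0 8.9
t 17.15 pos [ 0.516  -0.0495  0.2489] yaw -5.35 w 0.0599 F [-0.9 -0.9 -5.8]
[-0.0063, -0.002, 0.0719] [0.0, -0.0001, 0.001]
```

carry_out --rows '[{"translation": [-0.003,-0.001,0.01],"rotation": [0,0,0.001],"fingers": 1},{"translation": [-0.0055,-0.002,0.025],"rotation": [0,0,0.001],"fingers": 1},{"translation": [-0.0055,-0.002,0.042],"rotation": [0,0,0.001],"fingers": 1},{"translation": [-0.0055,-0.002,0.055],"rotation": [0,0,0.001],"fingers": 1},{"translation": [-0.0055,-0.002,0.062],"rotation": [0,0,0.001],"fingers": 1}]'

```text
clock: 17.65
tool_pos: [0.5125, -0.0555, 0.1851]
orientation: [-0.001, 0.742, 0.671, -0.001]
ft_force: [-0.9, 0.5, -6.5]
width: 0.0596
gripper_force: 25.0
```

```bash
python3 - <<'E'
from rel import *
rel("scene","medium_mid",None); rel("scene","medium_mid",None); rel("side","medium_mid",None); rel("side","medium_mid",None)
rows([(.5135,-.0555,.177,-5.7)])
p=cam("side"); cv2.imwrite("pics/m1.png",cv2.resize(p["pixels"][120:290,240:440,::-1],None,fx=3,fy=3))
E
```

```text
scene medium_mid 0.69 (array([509.6, -68.5]), array([ 63.4, 122.8]), -3.8, np.float64(216.7), 406) case-frame off -2.6 -11.8
scene medium_mid 0.57 (array([511.4, -67.9]), array([ 64.5, 122.2]), -6.4, np.float64(217.2), 419) case-frame off -0.9 -11.0
side medium_mid 0.91 (array([513. , -51.4]), array([ 60.8, 140.4]), -5.2, np.float64(217.9), 607) case-frame off -1.0 5.5
side medium_mid 0.6 (array([512.5, -49.1]), array([ 64.9, 134.9]), -7.8, np.float64(218.8), 616) case-frame off -1.7 7.8
t 18.05 pos [ 0.5138 -0.0559  0.1875] yaw -5.8 w 0.0597 F [-0.6 -0.4 -6. ]
[0.0004, -0.0003, 0.0105] [0.0002, -0.0, -0.0003]
```

View pics/m1.png

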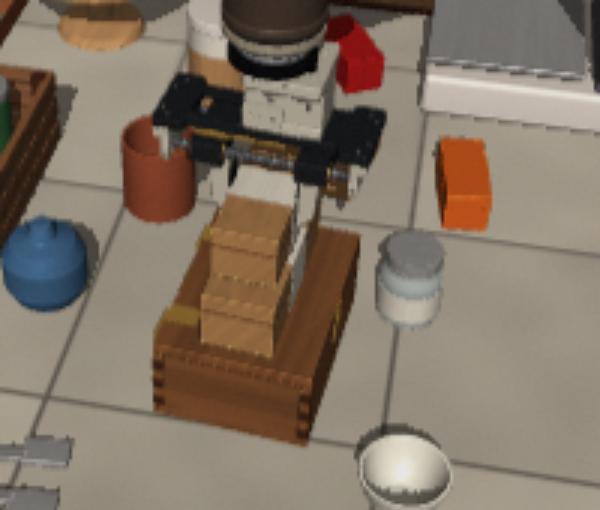

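The crop shows the medium hovering over the large at (250,240), aligned. I lower it.

carry_out --rows '[{"translation": [-0.001,0.001,0.003],"rotation": [0,0,0],"fingers": 1},{"translation": [-0.001,0.001,0.006],"rotation": [0,0,0],"fingers": 1},{"translation": [-0.001,0.001,0.0085],"rotation": [0,0,0],"fingers": 1},{"translation": [-0.001,0.001,0.0098],"rotation": [0,0,0],"fingers": 1},{"translation": [-0.001,0.001,0.0105],"rotation": [0,0,0],"fingers": 1}]'

```text
clock: 18.6
tool_pos: [0.514, -0.0571, 0.1769]
orientation: [-0.0, 0.742, 0.67, -0.0]
ft_force: [-7.4, 0.9, 10.8]
width: 0.06
gripper_force: 25.0
```

```bash
python3 - <<'E'
from rel import *
cam("side"); cam("side")
rows([(.5135,-.0555,.177,-5.7)])
E
```

```text
t 18.7 pos [ 0.514  -0.0571  0.177 ] yaw -5.81 w 0.0598 F [-4.7 -0.1  3.2]
[0.0016, -0.0007, -0.0] [-0.0, 0.0, -0.0003]
```

Contact made. I release and rise.

carry_out --rows '[{"translation": [0,0,0],"rotation": [0,0,0],"fingers": -1},{"translation": [0,0,0],"rotation": [0,0,0],"fingers": -1},{"translation": [0,0,0],"rotation": [0,0,0],"fingers": -1},{"translation": [0,0,0],"rotation": [0,0,0],"fingers": -1},{"translation": [0,0,-0.01],"rotation": [0,0,0],"fingers": -1}]'

```text
clock: 19.2
tool_pos: [0.5135, -0.0571, 0.1857]
orientation: [-0.001, 0.742, 0.67, -0.001]
ft_force: [-1.2, 0.2, -1.6]
width: 0.0912
gripper_force: 0.0
```

carry_out --rows '[{"translation": [0,0,-0.03],"rotation": [0,0,0],"fingers": -1},{"translation": [0,0,-0.065],"rotation": [0,0,0],"fingers": -1},{"translation": [0,0,-0.1],"rotation": [0,0,0],"fingers": -1},{"translation": [0,0,-0.13],"rotation": [0,0,0],"fingers": -1},{"translation": [0,0,-0.15],"rotation": [0,0,0],"fingers": -1}]'

```text
clock: 19.7
tool_pos: [0.5148, -0.0571, 0.3397]
orientation: [0.001, 0.742, 0.67, 0.001]
ft_force: [0.4, 0.2, -2.1]
width: 0.0918
gripper_force: 0.0
```

```bash
python3 - <<'E'
from rel import *
rel("scene","medium_mid",None); rel("wrist","medium_mid",None); rel("side","medium_mid",None)
rel("wrist","large_mid",.152)
rows([(.466,-.372,.28,-11),(.466,-.372,.16,-11)])
E
```

```text
scene medium_mid 0.61 (array([513.4, -57.3]), array([ 63.7, 145.7]), -4.6, np.float64(208.6), 809) case-frame off 0.0 -0.3
scene medium_mid 0.33 (array([514.1, -59.1]), array([ 73.2, 179. ]), -7.0, np.float64(152.9), 255) case-frame off 0.9 -2.0
wrist medium_mid 0.94 (array([513.6, -59.7]), array([ 61.3, 145.1]), -6.1, np.float64(205.9), 11114) case-frame off 0.5 -2.7
side medium_mid 0.63 (array([512.8, -57.7]), array([ 61.3, 150.7]), -6.4, np.float64(208.0), 791) case-frame off -0.5 -0.8
wrist large_mid 0.68 (array([521.1,  21.3]), array([17.2, 67.4]), 84.1, 152.0, 1404) case-frame off -0.2 78.7
wrist large_mid 0.63 (array([0., 0.]), array([0., 0.]), 0.0, 152.0, 0) case-frame off -516.5 5.3
t 20.1 pos [ 0.5136 -0.0571  0.335 ] yaw -5.8 w 0.0914 F [-0.8  0.1 -1.6]
[-0.3181, -0.0154, 0.0551] [-0.0004, 0.0, 0.0145]
[-0.3181, -0.0151, 0.1751] [-0.0004, 0.0, 0.0145]
```

The medium is centred and square. Now the small kraft one.

carry_out --rows '[{"translation": [-0.045,-0.002,0],"rotation": [0,0,0.003],"fingers": -1},{"translation": [-0.09,-0.004,0],"rotation": [0,0,0.006],"fingers": -1},{"translation": [-0.135,-0.006,0],"rotation": [0,0,0.009],"fingers": -1},{"translation": [-0.18,-0.009,0.01],"rotation": [0,0,0.012],"fingers": -1},{"translation": [-0.225,-0.011,0.03],"rotation": [0,0,0.0145],"fingers": -1}]'

```text
clock: 20.6
tool_pos: [0.4804, -0.2818, 0.3065]
orientation: [0.001, 0.772, 0.636, 0.0]
ft_force: [-0.2, -0.3, -2.1]
width: 0.0919
gripper_force: 0.0
```

carry_out --rows '[{"translation": [-0.035,-0.002,0.03],"rotation": [0,0,0],"fingers": -1},{"translation": [-0.065,-0.004,0.065],"rotation": [0,0,0],"fingers": -1},{"translation": [-0.085,-0.004,0.1],"rotation": [0,0,0],"fingers": -1},{"translation": [-0.093,-0.004,0.12],"rotation": [0,0,0],"fingers": -1},{"translation": [-0.093,-0.004,0.13],"rotation": [0,0,0],"fingers": -1}]'

```text
clock: 21.1
tool_pos: [0.4566, -0.3709, 0.1732]
orientation: [-0.002, 0.773, 0.635, -0.001]
ft_force: [-1.2, 1.0, -1.7]
width: 0.0917
gripper_force: 0.0
```

```bash
python3 - <<'E'
from g import *
p=cam("wrist"); P=cloud(p)
for r in optics.outline_of(p,"small_mid")[:3]: print(r["conf"],top(P,r["region"]),p["pixels"][r["region"]].mean(0).round())
rows([(.466,-.372,.17,-11),(.466,-.372,.018,-11)])
E
```

```text
0.75 (array([ 328.9, -348.1]), array([ 52.5, 108.7]), 8.1, np.float64(47.9), 7337) [172.  84.  37.]
0.58 (array([ 466.5, -375.1]), array([ 51.2, 110.9]), -13.5, np.float64(47.9), 7395) [178. 151. 118.]
0.57 (array([ 480.1, -538. ]), array([14.5, 29.2]), 81.6, np.float64(43.3), 215) [129.  26.  24.]
t 21.2 pos [ 0.4582 -0.3692  0.1746] yaw -11.01 w 0.0916 F [-0.1 -0.2 -0.6]
[-0.0012, 0.0082, 0.0046] [-0.0005, -0.0003, -0.0]
[-0.0015, 0.0087, 0.1566] [-0.0005, -0.0003, -0.0]
```

carry_out --rows '[{"translation": [-0.003,0.005,0.04],"rotation": [0,0,0.003],"fingers": -1},{"translation": [-0.003,0.008,0.085],"rotation": [0,0,0.003],"fingers": -1},{"translation": [-0.003,0.008,0.125],"rotation": [0,0,0.003],"fingers": -1},{"translation": [-0.003,0.008,0.148],"rotation": [0,0,0.003],"fingers": -1},{"translation": [-0.003,0.008,0.155],"rotation": [0,0,0.003],"fingers": -1}]'

```text
clock: 21.7
tool_pos: [0.4662, -0.3731, 0.0199]
orientation: [-0.001, 0.777, 0.629, -0.0]
ft_force: [-0.4, -0.0, -1.3]
width: 0.0919
gripper_force: 0.0
```

carry_out --rows '[{"translation": [0,0,0],"rotation": [0,0,0],"fingers": 1},{"translation": [0,0,0],"rotation": [0,0,0],"fingers": 1},{"translation": [0,0,0],"rotation": [0,0,0],"fingers": 1},{"translation": [0,0,0],"rotation": [0,0,0],"fingers": 1},{"translation": [0,0,0],"rotation": [0,0,0],"fingers": 1}]' --squeeze 20

```text
clock: 22.2
tool_pos: [0.4665, -0.3751, 0.0222]
orientation: [0.001, 0.778, 0.629, 0.0]
ft_force: [0.2, -0.0, -2.0]
width: 0.0564
gripper_force: 0.0
```

carry_out --rows '[{"translation": [0,0,0],"rotation": [0,0,0],"fingers": 1},{"translation": [0,0,0],"rotation": [0,0,0],"fingers": 1},{"translation": [0,0,0],"rotation": [0,0,0],"fingers": 1},{"translation": [0,0,0],"rotation": [0,0,0],"fingers": 1},{"translation": [0,0,0],"rotation": [0,0,0],"fingers": 1}]'

```text
clock: 22.7
tool_pos: [0.4663, -0.375, 0.0218]
orientation: [0.0, 0.778, 0.629, 0.0]
ft_force: [-2.8, 0.3, 4.4]
width: 0.0503
gripper_force: 20.0
```

```bash
python3 - <<'E'
from g import *
rows([(.466,-.372,.32,-11),(.5135,-.0575,.32,-5.7)])
E
```

```text
t 22.7 pos [ 0.4663 -0.375   0.0218] yaw -12.11 w 0.0503 F [-2.8  0.3  4.4]
[0.0028, -0.0007, -0.2982] [0.0001, 0.0, -0.0031]
[0.3203, -0.0203, -0.2982] [0.0001, 0.0, -0.0178]
```

carry_out --rows '[{"translation": [0,0,-0.03],"rotation": [0,0,0],"fingers": 1},{"translation": [0,0,-0.075],"rotation": [0,0,0],"fingers": 1},{"translation": [0,0,-0.12],"rotation": [0,0,0],"fingers": 1},{"translation": [0,0,-0.165],"rotation": [0,0,0],"fingers": 1},{"translation": [0,0,-0.21],"rotation": [0,0,0],"fingers": 1}]'

```text
clock: 23.2
tool_pos: [0.4654, -0.3744, 0.2325]
orientation: [-0.001, 0.778, 0.629, -0.0]
ft_force: [0.4, -0.7, -4.3]
width: 0.0501
gripper_force: 20.0
```

carry_out --rows '[{"translation": [0.025,-0.002,-0.03],"rotation": [0,0,-0.002],"fingers": 1},{"translation": [0.06,-0.004,-0.055],"rotation": [0,0,-0.005],"fingers": 1},{"translation": [0.095,-0.006,-0.07],"rotation": [0,0,-0.008],"fingers": 1},{"translation": [0.13,-0.008,-0.075],"rotation": [0,0,-0.011],"fingers": 1},{"translation": [0.165,-0.01,-0.075],"rotation": [0,0,-0.014],"fingers": 1}]'

```text
clock: 23.7
tool_pos: [0.491, -0.21, 0.3068]
orientation: [0.0, 0.749, 0.662, 0.0]
ft_force: [-0.7, 0.5, -4.9]
width: 0.0498
gripper_force: 20.0
```

```bash
python3 - <<'E'
from g import *
rows([(.5135,-.0595,.295,-5.7)])
E
```

```text
t 23.7 pos [ 0.491  -0.21    0.3068] yaw -7.02 w 0.0498 F [-0.7  0.5 -4.9]
[0.1522, 0.0039, 0.0118] [0.0001, 0.0, -0.0037]
```

carry_out --rows '[{"translation": [0.035,0.001,0],"rotation": [0,0,-0.003],"fingers": 1},{"translation": [0.075,0.002,0],"rotation": [0,0,-0.0037],"fingers": 1},{"translation": [0.11,0.003,0],"rotation": [0,0,-0.0037],"fingers": 1},{"translation": [0.135,0.0039,0.004],"rotation": [0,0,-0.0037],"fingers": 1},{"translation": [0.15,0.0039,0.01],"rotation": [0,0,-0.0037],"fingers": 1}]'

```text
clock: 24.2
tool_pos: [0.5131, -0.0602, 0.2958]
orientation: [-0.0, 0.741, 0.672, 0.0]
ft_force: [-0.9, -0.3, -4.3]
width: 0.0498
gripper_force: 20.0
```

```bash
python3 - <<'E'
from rel import *
rel("scene","small_mid",None); rel("side","small_mid",None)
rows([(.5135,-.0595,.228,-5.7)])
E
```

```text
scene small_mid 0.85 (array([511.7, -58.9]), array([ 51.7, 111.8]), -2.4, np.float64(324.3), 273) case-frame off -1.5 -2.1
side small_mid 0.76 (array([512.5, -53.8]), array([ 48.2, 107.6]), -3.4, np.float64(322.8), 439) case-frame off -1.2 3.1
t 24.4 pos [ 0.5127 -0.0635  0.2958] yaw -5.72 w 0.0498 F [-0.5  0.4 -4.7]
[0.0041, 0.0004, 0.0678] [-0.0002, 0.0001, -0.0]
```

carry_out --rows '[{"translation": [0.001,0.001,0.01],"rotation": [0,0,0],"fingers": 1},{"translation": [0.001,0.001,0.025],"rotation": [0,0,0],"fingers": 1},{"translation": [0.001,0.001,0.04],"rotation": [0,0,0],"fingers": 1},{"translation": [0.001,0.001,0.052],"rotation": [0,0,0],"fingers": 1},{"translation": [0.001,0.001,0.058],"rotation": [0,0,0],"fingers": 1}]'

```text
clock: 24.9
tool_pos: [0.5136, -0.0629, 0.2369]
orientation: [-0.001, 0.742, 0.67, -0.001]
ft_force: [-1.3, 0.2, -4.7]
width: 0.0501
gripper_force: 20.0
```

```bash
python3 - <<'E'
from rel import *
rel("scene","small_mid",None); rel("side","small_mid",None);rel("scene","small_mid",None); rel("side","small_mid",None)
rows([(.5135,-.0595,.228,-5.7)])
E
```

```text
scene small_mid 0.66 (array([511.5, -64.2]), array([ 52.7, 105.9]), -5.5, np.float64(265.5), 251) case-frame off -1.2 -7.4
side small_mid 0.76 (array([513.9, -52.9]), array([ 50.8, 102. ]), -5.4, np.float64(265.5), 423) case-frame off 0.1 4.1
scene small_mid 0.75 (array([514.9, -58.2]), array([152.4, 212. ]), -6.3, np.float64(96.0), 824) case-frame off 1.6 -1.0
side small_mid 0.93 (array([513.8, -52. ]), array([53.9, 98.4]), -4.8, np.float64(267.0), 426) case-frame off -0.1 5.0
t 25.3 pos [ 0.5147 -0.0621  0.2389] yaw -5.73 w 0.05 F [-0.2 -0.2 -3.7]
[0.0025, -0.0014, 0.0109] [0.0002, -0.0, -0.0001]
```

carry_out --rows '[{"translation": [0.001,0,0.003],"rotation": [0,0,0],"fingers": 1},{"translation": [0.002,0,0.006],"rotation": [0,0,0],"fingers": 1},{"translation": [0.002,0,0.0085],"rotation": [0,0,0],"fingers": 1},{"translation": [0.002,0,0.01],"rotation": [0,0,0],"fingers": 1},{"translation": [0.002,0,0.0108],"rotation": [0,0,0],"fingers": 1}]'

```text
clock: 25.8
tool_pos: [0.5145, -0.0601, 0.2278]
orientation: [-0.0, 0.742, 0.671, -0.0]
ft_force: [-4.6, 0.1, 5.9]
width: 0.0497
gripper_force: 20.0
```

```bash
python3 - <<'E'
from rel import *
cam("side"); rel("scene","small_mid",None); rel("side","small_mid",None)
rows([(.5135,-.0595,.228,-5.7)])
E
```

```text
scene small_mid 0.8 (array([510.7, -90. ]), array([47.3, 52.4]), 82.7, np.float64(256.1), 231) case-frame off 0.6 -33.1
side small_mid 0.95 (array([512.6, -48.6]), array([51.1, 96.5]), -4.5, np.float64(255.8), 400) case-frame off -1.6 8.3
t 26.05 pos [ 0.5145 -0.0601  0.2278] yaw -5.73 w 0.0498 F [-2.4  1.5  0.8]
[0.0005, -0.0011, -0.0002] [0.0, -0.0, -0.0001]
```

Contact made; I release and rise.

carry_out --rows '[{"translation": [0,0,0],"rotation": [0,0,0],"fingers": -1},{"translation": [0,0,0],"rotation": [0,0,0],"fingers": -1},{"translation": [0,0,0],"rotation": [0,0,0],"fingers": -1},{"translation": [0,0,0],"rotation": [0,0,0],"fingers": -1},{"translation": [0,0,0],"rotation": [0,0,0],"fingers": -1}]'

```text
clock: 26.55
tool_pos: [0.5146, -0.0602, 0.2275]
orientation: [0.0, 0.742, 0.671, 0.0]
ft_force: [-1.0, 0.1, -1.4]
width: 0.085
gripper_force: 0.0
```

carry_out --rows '[{"translation": [0,0,-0.02],"rotation": [0,0,0],"fingers": -1},{"translation": [0,0,-0.05],"rotation": [0,0,0],"fingers": -1},{"translation": [0,0,-0.085],"rotation": [0,0,0],"fingers": -1},{"translation": [0,0,-0.12],"rotation": [0,0,0],"fingers": -1},{"translation": [0,0,-0.14],"rotation": [0,0,0],"fingers": -1}]'

```text
clock: 27.05
tool_pos: [0.5152, -0.0601, 0.3705]
orientation: [0.001, 0.742, 0.671, 0.001]
ft_force: [-0.9, 0.0, -2.2]
width: 0.0916
gripper_force: 0.0
```

```bash
python3 - <<'E'
from rel import *
rel("scene","small_mid",None); rel("wrist","small_mid",None); rel("side","small_mid",None); rel("wrist","small_mid",None)
rel("scene","medium_mid",.206); rel("side","medium_mid",.206); rel("scene","large_mid",.152)
p=cam("scene"); save(p,"end.png"); rows([])
E
```

```text
scene small_mid 0.73 (array([514.9, -58.4]), array([ 54. , 112.2]), -7.5, np.float64(256.4), 543) case-frame off 1.6 -1.2
wrist small_mid 0.85 (array([514.5, -59.7]), array([ 51.2, 109.4]), -6.4, np.float64(253.9), 7813) case-frame off 1.4 -2.6
side small_mid 0.74 (array([452.5, -41.3]), array([0., 0.]), 0.0, np.float64(379.6), 1) case-frame off -62.2 9.5
wrist small_mid 0.96 (array([514.5, -60. ]), array([ 51.3, 110.1]), -6.2, np.float64(253.9), 8039) case-frame off 1.4 -2.9
scene medium_mid 0.59 (array([516.6, -60. ]), array([ 60.3, 142.8]), -8.4, 206.0, 232) case-frame off 3.5 -2.7
side medium_mid 0.87 (array([512.9, -50.4]), array([ 60.7, 133.7]), -6.6, 206.0, 247) case-frame off -1.2 6.5
scene large_mid 0.56 (array([513.5, -57.9]), array([ 72.5, 181.3]), -5.8, 152.0, 279) case-frame off 0.2 -0.9
t 27.8 pos [ 0.5145 -0.0601  0.3674] yaw -5.73 w 0.0919 F [-0.8 -0.7 -1.9]
```

View pics/end.png

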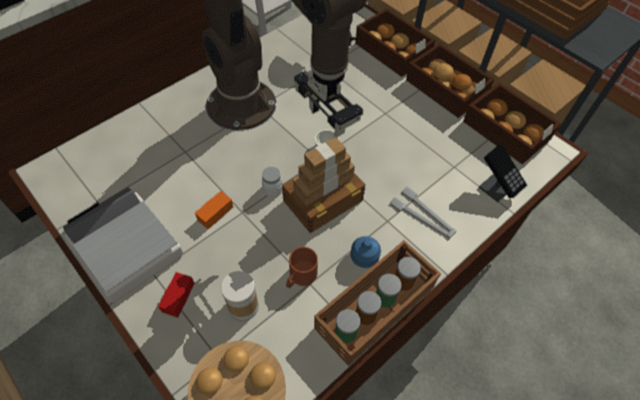

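The column stands centred on the shut lid at (325,175), and the other items are where they were. Handing in.

```bash
python3 -c "
from workcell import job
print(job.finish_job())"
```

```text
the job is handed in; nothing more can be done
None
```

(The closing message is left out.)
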